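Put the microscope objectives away in their case

ROBOT

A 6-joint arm with a two-finger parallel gripper is mounted at the origin on the work surface. World frame = base frame: x ahead of the robot, y to its left, z up, the work surface at z = 0. Lengths are in mm, angles in rad, forces in N, time in s.
With the tool pointing down it reaches from about 400 to 925 mm from the base axis. Payload 12.5 kg.
Tool frame: the origin (TCP) lies midway between the tips of the shut fingers; the grasp point (between the pads) lies 19 mm behind it (env.pinch_z is the z of the grasp point in the tool frame, in mm); z points along the fingers, y is the line along which they close (so a half turn about z gives the same grasp; the last joint's range is limited). The gripper opens to 95 mm and grips with 3 to 60 N. Pads are 20 mm wide; open, the fingers measure 119 mm over their backs; the gripper's body (75 mm by 180 mm) begins 59 mm behind the grasp point.
Start: joints at [1.199, 0.491, 1.559, -0, 1.092, -0.106], TCP at [164.158, 603.075, 214.661] pointing down, gripper open.
Joint ranges: [-3.1, 3.1], [-0.84, 2.19], [0.05, 2.79], [-1.13, 4.28], [0.06, 2.93], [-2.69, 2.69]. Speed limits (rad/s): [2.22, 2.22, 2.79, 3.14, 3.14, 3.14].

INTERFACE

Orientations are given as [roll, pitch, yaw] about the fixed x, y, z axes, in that order (R = Rz(yaw) Ry(pitch) Rx(roll)).
In Python, from cell import env, eyes gives the robot as it stands.
- The arm moves only by the shell command python3 -m inch 'ROWS'. ROWS is JSON, a list of rows, each a list of 3 entries, a list of its own where there are three numbers: the shift along the tool's x, y, z in units of 60 mm (1.0 is 60 mm), then the turn about the tool's z in units of 5 degrees (1.0 is 5 degrees), then the closure, from -1 (fully open) to 1 (shut). In form: [[[tx, ty, tz], turn, claw], ...]. A call has exactly 10 rows; each row shifts and turns the commanded pose from where the row before left it, along the tool's axes as they then stand; what a row does not reach is not made up. A row lasts 1/8 s, in which the tool goes at most 62.5 mm and 10.7 degrees, less where a joint would pass 70% of its speed; a pose out of reach is approached as far as the arm can. A call is refused whole if a number of a shift passes 1 or a number of a turn 1, either way. A call with a gripper value outside its range is refused whole. The fingers move at their own pace and stop on an object; the grip force is fixed at half the most. Time passes only in rows, so rows that do not move let the fingers close, or fill a call up. It gives the time, the measured TCP pose, the force, the opening and the grip force at its end, in the units of the state.
- env.state(): the state, without advancing time (a new reading comes with each control period).
- eyes.read_camera(name): name is "scene" or "top" or "wrist"; returns a dict with "pixels" (480x640x3 uint8, red, green, blue), "fx", "fy", "cx", "cy" (pixels), "extrinsics" (4x4, takes a point from world to camera coordinates). Camera axes: x right, y down, z forward; pixel columns grow to the right and rows downward; lengths in mm; the calibration is good to about 2 mm. A picture is of the moment at which its call begins. There is no depth.
- env.job_done(): hands the job in; it is judged then, once.
Trained networks look in a picture, given as the dict that the camera call returned (one of the last four; its "shot" number tells which), for a name from the list of things; names that differ only in an ending like _2 or _b are one class to them, and where a whole thing is asked for, a point or a joint stands for the part that bears it (a point fixed in the world has none). Each returns a list of dicts, best first, with "score" (0 to 1); they miss things now and then, are a little off and sometimes report something else, mostly with a low value. They report only what shows in the picture. A call takes as long as a camera call.
- eyes.boxes_of(name, picture): "centre" ([row, column] in pixels, amid what is visible of it).
- eyes.cut_out(name, picture): "mask" (480x640 bool, what is visible of it) and "centre" ([row, column] in pixels, amid what is visible of it).
- eyes.spot_point(name, picture): "centre" ([row, column] in pixels: a listed point, or the origin of a listed thing).
The state is a dict: "t": time; "joints": joint angles; "qvel": joint speeds; "tau": joint torques, N m; "eef_pos": TCP position; "tcp_rot": TCP orientation; "ft_force": force on the tool from outside, world axes, zero at the start; "moment": the same for the moment, N m; "opening": opening from 0.0 (shut) to 1.0 (fully open); "grip_force": force on a finger pad.
Only numpy, scipy, OpenCV 4.12 (cv2) and the standard library are available. Lean on these libraries where they do the work, as an engineer would, in place of code of your own. Each camera call takes 0.05 s, during which the arm holds its last target. There are 200 camera calls.

TASK

Put the three loose objectives with red, yellow and blue rings away in the open grey case, each standing upright down in the pocket ringed in its own colour; set them down without dropping them or knocking any over. Leave the taller green-ringed objective and the eyepiece where they stand, as they do not belong in this case. Then put the grey lid on the case so that it is seated flat all round, and let go.

Things in the scene. Friction and masses are not known exactly. Their poses are not given: they have to be found in the camera images.
- objective_red: microscope objective standing upright, nose up, about 0.15 kg, 56 mm tall: black dust cap (0 to 10 mm up), bright round barrel 30 mm in diameter (10 to 44 mm), red ring of the same diameter (44 to 48 mm; from above a red annulus), then a metal nose cone 18 mm wide. Grip the barrel 20 to 44 mm up. Origin: centre of its underside, z up; yaw means nothing
- objective_yellow: microscope objective standing upright, nose up, about 0.15 kg, 56 mm tall: black dust cap (0 to 10 mm up), bright round barrel 30 mm in diameter (10 to 44 mm), yellow ring of the same diameter (44 to 48 mm; from above a yellow annulus), then a metal nose cone 18 mm wide. Grip the barrel 20 to 44 mm up. Origin: centre of its underside, z up; yaw means nothing
- objective_blue: microscope objective standing upright, nose up, about 0.15 kg, 56 mm tall: black dust cap (0 to 10 mm up), bright round barrel 30 mm in diameter (10 to 44 mm), blue ring of the same diameter (44 to 48 mm; from above a blue annulus), then a metal nose cone 18 mm wide. Grip the barrel 20 to 44 mm up. Origin: centre of its underside, z up; yaw means nothing
- pocket_red: pocket with a red ring printed round it: a flat-bottomed round well 48 mm in diameter, 12 mm deep, in a black tile 98.5 x 69.5 mm fixed in the case. The three lie side by side along the case's y, centres 70 mm apart, colours in any order. Origin: on the well's axis, 2 mm below the well's floor; axes as the case's
- pocket_yellow: pocket with a yellow ring printed round it: a flat-bottomed round well 48 mm in diameter, 12 mm deep, in a black tile 98.5 x 69.5 mm fixed in the case. The three lie side by side along the case's y, centres 70 mm apart, colours in any order. Origin: on the well's axis, 2 mm below the well's floor; axes as the case's
- pocket_blue: pocket with a blue ring printed round it: a flat-bottomed round well 48 mm in diameter, 12 mm deep, in a black tile 98.5 x 69.5 mm fixed in the case. The three lie side by side along the case's y, centres 70 mm apart, colours in any order. Origin: on the well's axis, 2 mm below the well's floor; axes as the case's
- case: open grey case, fixed, left or right of the robot: 108 (x) x 218 (y) x 68 mm high, walls 4 mm. Long side within 20 degrees of world y. Pocket tiles fill its floor: their tops 18 mm, well floors 6 mm above the bench. An objective home in a pocket ends 6 mm below the rim; one standing on a tile, or the green-ringed one, would hold the lid up. Origin: centre of the underside, z up
- lid: loose grey lid, right way up on the bench, on the other side from the case, 0.16 kg: plate 120 (x) x 230 (y) mm, 8 to 13 mm above its origin; tapered lip below (widest 91 x 201 mm) drops loosely into it. Black bridge handle on top along y, 92 mm long, 14 mm wide, top at 44 mm: grip across it at 36 mm. Seated: origin 60 mm above the case's, x and y axes along the case's, either way round
- objective_green: look-alike to leave alone: objective of the same make and diameter (30 mm) with a green ring, 76 mm tall, standing upright, loose. Origin: centre of its underside; z up.
- eyepiece: look-alike to leave alone: eyepiece standing upright, loose: bright metal tube 30 mm in diameter with a wider black head (41 mm) and black eyecup, no coloured ring, 60 mm tall. Origin: centre of its underside; z up.

How it is judged (in metres and radians):
On the way:
1. the three objectives stand in the pockets of their own colours (horizontal distance between objective_red and pocket_red below 0.013 m and z of objective_red in the frame of pocket_red below 0.006 m and angle between each of objective_red, objective_yellow, objective_blue's own z axis and vertical below 0.1 rad and horizontal distance between objective_yellow and pocket_yellow below 0.013 m and z of objective_yellow in the frame of pocket_yellow below 0.006 m and horizontal distance between objective_blue and pocket_blue below 0.013 m and z of objective_blue in the frame of pocket_blue below 0.006 m), for 0.2 s.
At the end, for the whole second after the job is handed in: Red, yellow, blue objectives stand upright (0.1 rad) in their own pockets (within 13 mm, 4 mm above the floor at most); lid within 3.5 mm of the rim, level to 0.03 rad, within 9 mm and 0.12 rad of the case; green objective and eyepiece upright within 30 mm of their places; all at rest (all of step 1 and x of lid in the frame of case between -0.009 and 0.009 m and y of lid in the frame of case between -0.009 and 0.009 m and z of lid in the frame of case below 0.0635 m and angle between the y axis of lid and the y axis of case, either way round below 0.12 rad and angle between lid's own z axis and vertical below 0.03 rad and distance of each of objective_green, eyepiece from where it was at the start of the episode below 0.03 m and angle between each of objective_green, eyepiece's own z axis and vertical below 0.15 rad and linear speed of each of objective_red, objective_yellow, objective_blue, lid below 0.02 m/s); the robot touches nothing.
It fails at once if an objective, or the eyepiece, is knocked over (leans more than 40 degrees) (angle between any of objective_red, objective_yellow, objective_blue, objective_green, eyepiece's own z axis and vertical above 0.7 rad).
It fails at once if the green-ringed objective or the eyepiece is shifted by more than 3 cm (distance of any of objective_green, eyepiece from where it was at the start of the episode above 0.03 m).
It fails at once if one of the three objectives is dropped (moves faster than 0.7 m/s while the fingers do not touch it: a fall of about 25 mm) ((linear speed of objective_red above 0.7 m/s and contact force between the fingers and objective_red below 0.05 N) or (linear speed of objective_yellow above 0.7 m/s and contact force between the fingers and objective_yellow below 0.05 N) or (linear speed of objective_blue above 0.7 m/s and contact force between the fingers and objective_blue below 0.05 N)).
It also fails if it takes over 109 s, if anything falls off the work surface, if the arm or the gripper's body presses on something with over 40 N, if the wrist force passes 120 N, or if a joint passes its speed limit or range.

## Working session

There is one attempt and no reset: what is moved stays moved. The work goes in short steps, Python scripts to look and compute and a shell command to move; the robot and the scene stay as the last step left them, time stands still between calls to the robot, and variables do not carry over. Pictures are saved under pics/ and viewed, at most 14 in all, crops included, and the job is handed in when it is done.

```bash
ls; mkdir -p pics; cat > h.py <<'E'
import numpy as np,cv2
from cell import env,eyes
def ray(p,rc,z):
    E=np.array(p["extrinsics"]);R,t=E[:3,:3],E[:3,3]
    d=R.T@np.array([(rc[1]-p["cx"])/p["fx"],(rc[0]-p["cy"])/p["fy"],1]);o=-R.T@t
    return np.round((o+d*(z-o[2])/d[2])[:2],1)
def proj(p,X):
    E=np.array(p["extrinsics"]);c=E[:3,:3]@np.array(X,float)+E[:3,3]
    return c[1]/c[2]*p["fy"]+p["cy"],c[0]/c[2]*p["fx"]+p["cx"]
E
python3 - <<'E'
from h import *
s=env.state();print(s["t"],s["eef_pos"],s["tcp_rot"],s["opening"],env.pinch_z)
for c in("top","scene"):
    p=eyes.read_camera(c);cv2.imwrite(f"pics/{c}0.png",p["pixels"][...,::-1])
    print(c,p["fx"],np.round(p["extrinsics"],2).tolist())
    for n in["objective_red","objective_yellow","objective_blue","objective_green","eyepiece","lid","case","pocket_red","pocket_yellow","pocket_blue"]:
        z={"pocket_red":8,"pocket_yellow":8,"pocket_blue":8}.get(n,0)
        print(n,[(round(d["score"],2),np.round(d["centre"]).tolist(),ray(p,d["centre"],z).tolist()) for d in eyes.spot_point(n,p)[:2]])
E
```

```text
pics
0.0 [164.06352111 602.81089611 214.05598543] [-3.14044339e+00 -1.40591802e-04  2.87573361e+00] 1.002171439608987 -18.8
top 582.5439281145098 [[-0.02, -1.0, -0.02, 27.76], [-1.0, 0.02, -0.03, 548.5], [0.04, 0.02, -1.0, 1263.67], [0.0, 0.0, 0.0, 1.0]]
objective_red [(0.64, [203.0, 288.0], [633.7, 80.1])]
objective_yellow [(0.71, [200.0, 336.0], [639.4, -27.0]), (0.54, [261.0, 226.0], [509.3, 220.2])]
objective_blue [(0.51, [238.0, 311.0], [556.6, 30.4]), (0.19, [203.0, 289.0], [635.2, 77.4])]
objective_green [(0.74, [192.0, 414.0], [651.7, -198.3]), (0.44, [270.0, 195.0], [491.9, 287.5])]
eyepiece [(0.51, [281.0, 356.0], [459.1, -66.6])]
lid [(0.56, [271.0, 447.0], [476.4, -266.3])]
case []
pocket_red [(0.59, [261.0, 226.0], [510.3, 217.8])]
pocket_yellow [(0.81, [277.0, 164.0], [478.0, 354.9])]
pocket_blue [(0.87, [270.0, 198.0], [491.6, 278.7])]
scene 444.30077340776376 [[-0.27, 0.96, 0.01, 167.33], [0.54, 0.16, -0.83, -278.18], [-0.8, -0.21, -0.56, 1298.26], [0.0, 0.0, 0.0, 1.0]]
objective_red [(0.95, [295.0, 368.0], [639.6, 80.3])]
objective_yellow [(0.94, [286.0, 309.0], [643.1, -26.6])]
objective_blue [(0.87, [264.0, 350.0], [557.9, 29.3])]
objective_green [(0.68, [275.0, 222.0], [658.4, -188.0]), (0.64, [270.0, 486.0], [505.9, 280.1])]
eyepiece [(0.9, [231.0, 315.0], [464.9, -66.5])]
lid [(0.6, [222.0, 223.0], [483.1, -270.6])]
case [(0.67, [271.0, 487.0], [508.9, 280.9])]
pocket_red [(0.52, [263.0, 456.0], [509.7, 224.1]), (0.24, [296.0, 368.0], [650.7, 81.4])]
pocket_yellow []
pocket_blue [(0.51, [267.0, 488.0], [507.8, 281.4])]
```

View pics/top0.png

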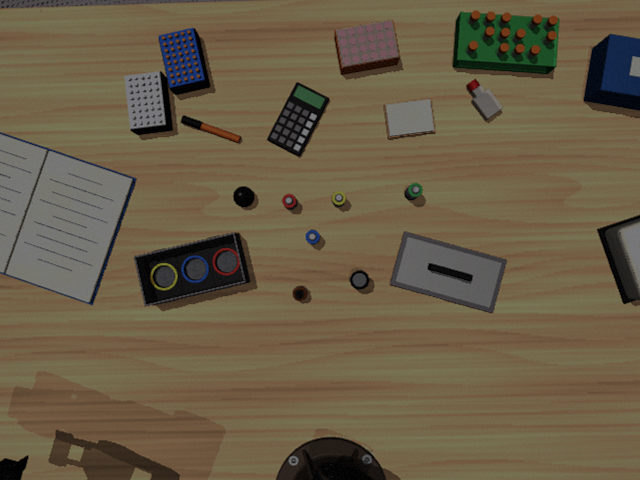

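View pics/scene0.png

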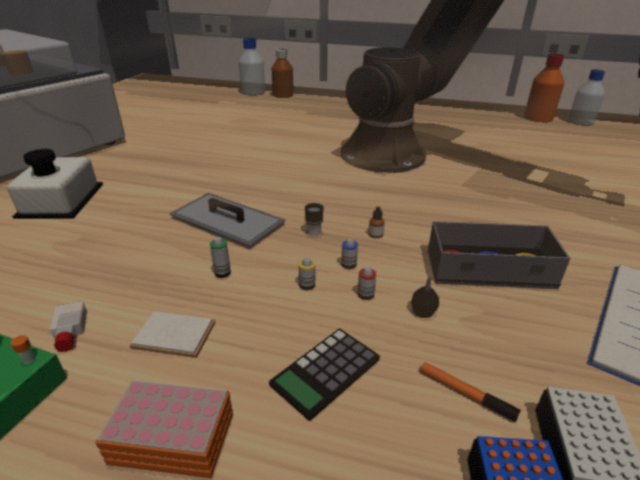

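Both views agree: red (top px 202,289), yellow (199,339) and blue (237,313) are loose in the middle. The case is on the left, its pockets yellow, blue, red at columns 164, 196 and 227. The lid is on the right, near (271,448), with green at (190,414) and the eyepiece at (280,360). Next I'll refine the positions with colour rings.

```bash
cat > m.py <<'E'
from h import *
p=eyes.read_camera("top");im=p["pixels"];hsv=cv2.cvtColor(im,cv2.COLOR_RGB2HSV)
H={"red":lambda h:(h<8)|(h>172),"yellow":lambda h:(h>22)&(h<38),"blue":lambda h:(h>100)&(h<125),"green":lambda h:(h>50)&(h<90)}
def ring(col,rc,r,z):
    m=(H[col](hsv[...,0])&(hsv[...,1]>130)&(hsv[...,2]>60)).astype(np.uint8)
    yy,xx=np.mgrid[:480,:640];m[(yy-rc[0])**2+(xx-rc[1])**2>r*r]=0
    pts=cv2.findNonZero(m)
    (x,y),R=cv2.minEnclosingCircle(pts);e=cv2.fitEllipse(pts)
    b=pts[:,0].mean(0)
    print(col,len(pts),"circ",ray(p,(y,x),z),round(R,1),"mean",ray(p,b[::-1],z))
    return ray(p,(y,x),z)
for c,rc in(("red",(202,289)),("yellow",(199,339)),("blue",(237,313))):ring(c,rc,14,47)
ring("green",(190,414),14,67)
P=[ring(c,rc,22,18) for c,rc in(("red",(261,227)),("blue",(268,196)),("yellow",(277,164)))]
d=P[2]-P[0];print("pitch",np.linalg.norm(d),"case yaw",np.degrees(np.arctan2(-d[0],d[1])),"centre",np.mean(P,0))
# lid plate
for z,nm in((13,"lid"),):
    L=eyes.cut_out("lid",p)
    for l in L[:2]:
        pts=cv2.findNonZero(l["mask"].astype(np.uint8));bx=cv2.boxPoints(cv2.minAreaRect(pts))
        print("lid",l["score"],[ray(p,q[::-1],13).tolist() for q in bx],ray(p,bx.mean(0)[::-1],13))
# handle
g=hsv[...,2];m=np.zeros((480,640),np.uint8);m[255:290,415:485]=(g[255:290,415:485]<45)
r=cv2.minAreaRect(cv2.findNonZero(m));bx=cv2.boxPoints(r);print("handle",r,[ray(p,q[::-1],44).tolist() for q in bx],ray(p,r[0][::-1],44))
E
python3 m.py
python3 -c "
from h import *
p=eyes.read_camera('scene')
for z in (40,70,90): print(z,proj(p,(645,185,z)))"
```

```text
red 99 circ [634.9  74.4] 6.8 mean [634.9  74.1]
yellow 100 circ [637.9 -31.5] 7.0 mean [637.8 -31.9]
blue 94 circ [557.2  25.9] 6.7 mean [556.4  25.6]
green 74 circ [ 648.6 -191.2] 6.5 mean [ 648.  -190.9]
red 191 circ [509.2 216.2] 13.8 mean [508.9 216.9]
blue 217 circ [494.7 284.8] 13.9 mean [494.4 284.7]
yellow 180 circ [479.8 353.4] 13.9 mean [481.  350.4]
pitch 140.31464642010823 case yaw 12.094757077012094 centre [494.56666667 284.8       ]
lid 0.81 [[452.6, -138.3], [567.5, -173.9], [499.5, -394.9], [385.3, -359.0]] [ 476.1 -266.8]
lid 0.24 [[522.1, 398.3], [536.0, 329.3], [439.1, 308.6], [425.1, 377.4]] [480.5 353.4]
handle ((449.7077331542969, 272.25213623046875), (45.17828369140625, 7.279913902282715), 15.5241117477417) [[481.1, -215.0], [495.8, -219.6], [468.2, -310.3], [453.5, -305.8]] [ 474.6 -262.7]
40 (np.float64(290.01906016697586), np.float64(432.53548824474615))
70 (np.float64(275.3900363248282), np.float64(435.30805967757686))
90 (np.float64(265.2408775662475), np.float64(437.23158293824946))
```

```bash
cat > go.py <<'E'
import sys;from h import *
from scipy.spatial.transform import Rotation as Ro
s=env.state();R=Ro.from_euler("xyz",s["tcp_rot"]).as_matrix();y=np.degrees(s["tcp_rot"][2])
a=[float(v) for v in sys.argv[1:]]
print("t",s["t"],"pos",np.round(s["eef_pos"],1),"yaw",round(y%360,2),"rp",np.round(s["tcp_rot"][:2],4),"F",np.round(s["ft_force"],1),"op",round(s["opening"]*95,1),"grip",s["grip_force"])
if a:
    print("units",np.round(R.T@(np.array(a[:3])-s["eef_pos"])/60,3), "turn",round(-(((a[3]-y+90)%180)-90)/5,3) if len(a)>3 else "")
E
python3 -m inch '[[[-1,0,0],-1,-0.3],[[-1,0,0],-1,-0.3],[[-1,0,0],-1,-0.3],[[-1,0,0],-1,-0.3],[[-1,0,0],-1,-0.3],[[0,-1,0],-0.46,-0.3],[[0,-1,0],0,-0.3],[[0,-1,0],0,-0.3],[[0,-1,0],0,-0.3],[[0,-1,0],0,-0.3]]'; python3 go.py 635 74.4 150 192.1
```

```text
t: 2.5
eef_pos: [521.2, 280.3, 214.8]
tcp_rot: [3.141, 0.0, -2.931]
ft_force: [0.1, 0.4, -0.1]
opening: 0.646
grip_force: 0.0
t 2.5 pos [521.2 280.3 214.8] yaw 192.08 rp [3.1415e+00 4.0000e-04] F [ 0.1  0.4 -0.1] op 61.3 grip 0.0
units [-1.136 -3.752  1.08 ] turn -0.004
```

```bash
python3 -m inch '[[[-0.3,-0.9,0],0,-0.3],[[-0.3,-0.95,0.2],0,-0.3],[[-0.3,-0.95,0.3],0,-0.3],[[-0.236,-0.952,0.58],0,-0.3],[[0,0,0],0,-0.3],[[0,0,0],0,-0.3],[[0,0,0],0,-0.3],[[0,0,0],0,-0.3],[[0,0,0],0,-0.3],[[0,0,0],0,-0.3]]' >/dev/null; python3 go.py 635 74.4 17
python3 - <<'E'
from h import *
p=eyes.read_camera("wrist");cv2.imwrite("pics/w1.png",p["pixels"][...,::-1])
im=p["pixels"];hsv=cv2.cvtColor(im,cv2.COLOR_RGB2HSV)
print(np.round(proj(p,(635,74.4,48))),np.round(proj(p,(635,74.4,56))))
print([(d["score"],d["centre"],ray(p,d["centre"],0)) for d in eyes.spot_point("objective_red",p)])
E
```

```text
t 3.75 pos [632.5  81.1 153. ] yaw 192.09 rp [3.1415e+00 3.0000e-04] F [-0.  -0.1  0.3] op 61.7 grip 0.0
units [-0.017 -0.118  2.267] turn 
[240. 314.] [244. 314.]
[(0.56, [225.7, 317.4], array([635.8,  76.3]))]
```

View pics/w1.png

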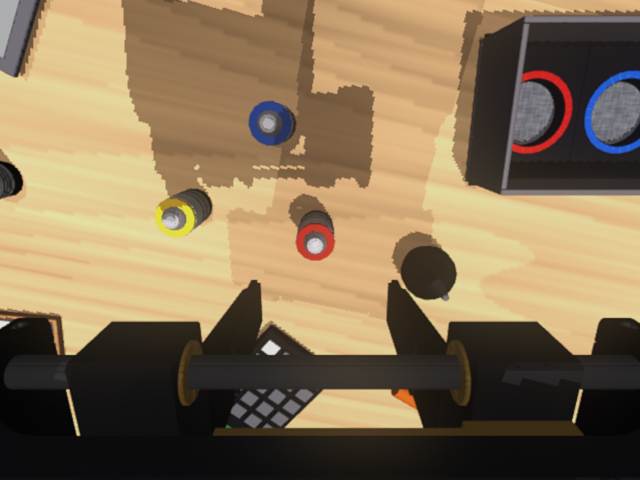

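The wrist view shows red at px (314,242), yellow at (176,217) and blue at (270,122), with the case's red and blue pocket rings top right. I'll measure the rings from here, then descend.

```bash
cat > wr.py <<'E'
import sys;from h import *
H={"red":lambda h:(h<8)|(h>172),"yellow":lambda h:(h>22)&(h<38),"blue":lambda h:(h>100)&(h<125)}
G={"red":(635,74.4),"yellow":(638,-31.5),"blue":(557,26),"pred":(509.2,216.2),"pblue":(494.7,284.8),"pyellow":(480,353.2)}
p=eyes.read_camera("wrist");hsv=cv2.cvtColor(p["pixels"],cv2.COLOR_RGB2HSV)
for n in sys.argv[1:]:
    pk=n[0]=="p";c=n[1:] if pk else n;z=18 if pk else 48
    rc=proj(p,(*G[n],z));w=60 if pk else 35
    m=(H[c](hsv[...,0])&(hsv[...,1]>130)&(hsv[...,2]>70)).astype(np.uint8)
    yy,xx=np.mgrid[:480,:640];m[(yy-rc[0])**2+(xx-rc[1])**2>w*w]=0
    pts=cv2.findNonZero(m)
    if pts is None: print(n,"none");continue
    hull=cv2.convexHull(pts);e=cv2.fitEllipse(hull);(x,y),r=cv2.minEnclosingCircle(pts)
    print(n,len(pts),"ell",ray(p,e[0][::-1],z-1 if not pk else z),np.round(e[1],1),"circ",ray(p,(y,x),z-1 if not pk else z),round(r,1),np.round((x,y)))
E
python3 wr.py red yellow blue pred pblue
```

```text
red 722 ell [635.9  75.2] [37.5 38.3] circ [635.8  75.2] 19.3 [315. 241.]
yellow 577 ell [640.  -30.8] [35.1 41.5] circ [639.9 -31.1] 20.7 [174. 218.]
blue 818 ell [558.1  27.1] [40.9 43.1] circ [558.   27.2] 21.7 [270. 123.]
pred 1218 ell [509.2 217.9] [73.4 87.6] circ [509.5 218.1] 44.1 [534. 112.]
pblue 1157 ell [494.9 285.3] [72.8 91.6] circ [494.8 282. ] 44.5 [620. 110.]
```

```bash
python3 go.py 635.8 75.2 17 192.1;  python3 -m inch '[[[-0.035,-0.105,0],0,-0.3],[[0,0,0.3],0,-0.3],[[0,0,0.4],0,-0.3],[[0,0,0.4],0,-0.3],[[0,0,0.4],0,-0.3],[[0,0,0.4],0,-0.3],[[0,0,0.2],0,-0.3],[[0,0,0.1],0,-0.3],[[0,0,0],0,-0.3],[[0,0,0],0,-0.3]]'; python3 go.py 635.8 75.2 17 192.1
```

```text
t 3.9 pos [632.5  80.8 152.9] yaw 192.07 rp [3.1415e+00 1.0000e-04] F [-0.6 -0.3  0.2] op 61.9 grip 0.0
units [-0.033 -0.103  2.264] turn -0.005
t: 5.15
eef_pos: [636.3, 75.1, 21.5]
tcp_rot: [-3.141, 0.001, -2.931]
ft_force: [1.2, 0.0, 0.1]
opening: 0.65
grip_force: 0.0
t 5.15 pos [636.3  75.1  21.5] yaw 192.08 rp [-3.1414e+00  1.2000e-03] F [1.2 0.  0.1] op 61.7 grip 0.0
units [0.007 0.003 0.076] turn -0.005
```

```bash
python3 -m inch '[[[0,0,0.06],0,-0.3],[[0,0,0],0,-0.3],[[0,0,0],0,0.6],[[0,0,0],0,0.6],[[0,0,0],0,0.6],[[0,0,0],0,0.6],[[0,0,0],0,0.6],[[0,0,0],0,0.6],[[0,0,0],0,0.6],[[0,0,0],0,0.6]]'; python3 go.py 509.3 217.5 130 192.1
```

```text
t: 6.4
eef_pos: [635.9, 75.1, 17.2]
tcp_rot: [3.142, 0.0, -2.931]
ft_force: [0.3, -0.7, -0.2]
opening: 0.308
grip_force: 30.0
t 6.4 pos [635.9  75.1  17.2] yaw 192.07 rp [3.1415e+00 1.0000e-04] F [ 0.3 -0.7 -0.2] op 29.3 grip 30.00001385807991
units [ 1.567  2.763 -1.879] turn -0.006
```

```bash
python3 -m inch '[[[0,0,-0.3],0,0.6],[[0,0,-0.6],0,0.6],[[0,0,-0.7],0,0.6],[[0.2,0.3,-0.28],0,0.6],[[0.3,0.5,0],0,0.6],[[0.3,0.6,0],0,0.6],[[0.3,0.6,0],0,0.6],[[0.3,0.5,0],0,0.6],[[0.167,0.26,0],0,0.6],[[0,0,0],0,0.6]]'>/dev/null; python3 go.py 509.3 217.2 23.5 192.1; python3 wr.py pred pblue pyellow
```

```text
t 7.65 pos [508.4 218.1 130.1] yaw 192.17 rp [ 3.1416e+00 -2.0000e-04] F [ 0.4 -0.2 -0.7] op 29.3 grip 29.99949138611555
units [-0.012 -0.017  1.777] turn 0.014
pred 1387 ell [509.4 216.7] [74.2 78.1] circ [509.6 216.7] 39.0 [321. 238.]
pblue 1615 ell [494.7 285.2] [73.2 79.3] circ [494.5 285.2] 39.6 [412. 237.]
pyellow 1547 ell [480.1 353.3] [70.8 81.6] circ [480.  353.9] 41.2 [503. 237.]
```

```bash
python3 -m inch '[[[-0.01,-0.02,0],0,0.6],[[0,0,0.3],0,0.6],[[0,0,0.4],0,0.6],[[0,0,0.4],0,0.6],[[0,0,0.3],0,0.6],[[0,0,0.2],0,0.6],[[0,0,0.1],0,0.6],[[0,0,0.03],0,0.6],[[0,0,0.02],0,0.6],[[0,0,0],0,0.6]]'>/dev/null; python3 go.py 509.4 216.8 23.2 192.1
```

```text
t 8.95 pos [510.3 216.4  25.4] yaw 192.08 rp [3.1415e+00 6.0000e-04] F [ 0.5  0.2 -1.4] op 29.7 grip 29.999654218554497
units [0.014 0.011 0.036] turn -0.005
```

```bash
python3 -m inch '[[[0,0,0.02],0,0.6],[[0,0,0.012],0,0.6],[[0,0,0],0,0.6],[[0,0,0],0,0.25],[[0,0,0],0,0.05],[[0,0,0],0,0.0],[[0,0,0],0,0],[[0,0,0],0,0],[[0,0,-0.1],0,0],[[0,0,-0.4],0,0]]'; python3 -m inch '[[[0,0,-0.6],0,0],[[0,0,-0.7],0,-0.1],[[0,-0.5,0],0,-0.3],[[0,-0.9,0],0,-0.3],[[0,-0.9,0],0,-0.3],[[-0.2,-0.8,0],0,-0.3],[[-0.2,-0.4,0],0,-0.3],[[0,0,0],0,-0.3],[[0,0,0],0,-0.3],[[0,0,0],0,-0.3]]'>/dev/null;  python3 go.py 558 26.8 17.2 192.1; python3 wr.py blue yellow
python3 - <<'E'
from h import *
p=eyes.read_camera("top")
print([(d["score"],d["centre"],ray(p,d["centre"],6)) for d in eyes.spot_point("objective_red",p)])
cv2.imwrite("pics/t1.png",cv2.resize(p["pixels"][220:320,120:380,::-1],None,fx=3,fy=3))
E
```

```text
t: 10.2
eef_pos: [509.6, 216.1, 52.8]
tcp_rot: [-3.142, -0.002, -2.931]
ft_force: [-0.2, 0.6, 1.0]
opening: 0.501
grip_force: 0.0
t 11.45 pos [577.   16.9 131.2] yaw 192.14 rp [ 3.1414e+00 -1.0000e-04] F [ 1.2  0.2 -0.7] op 62.0 grip 0.0
units [0.275 0.228 1.901] turn 0.007
blue 349 ell [559.   27.2] [37.4 40.7] circ [558.8  27.2] 20.6 [344. 226.]
yellow 77 ell [635.7 -41.9] [ 7.5 19.9] circ [635.6 -41.8] 10.4 [229. 306.]
[(0.45, [260.0, 228.2], array([511.8, 213.1]))]
```

View pics/t1.png

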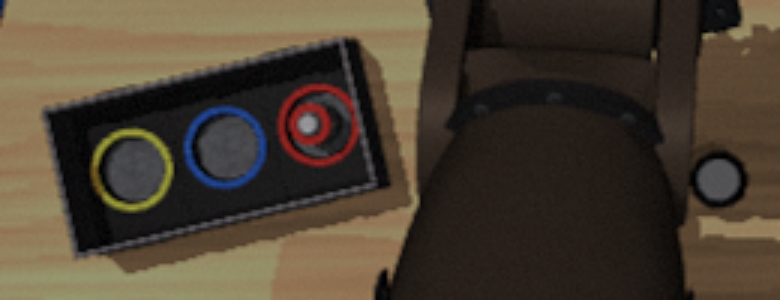

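The red objective stands in the red pocket, at crop px (310,125). Next is blue.

```bash
python3 go.py 558.5 27.2 17.2 192.1; python3 -m inch '[[[0.27,0.235,0],0,-0.3],[[0,0,0],0,-0.3],[[0,0,0.3],0,-0.3],[[0,0,0.4],0,-0.3],[[0,0,0.4],0,-0.3],[[0,0,0.4],0,-0.3],[[0,0,0.2],0,-0.3],[[0,0,0.1],0,-0.3],[[0,0,0],0,-0.3],[[0,0,0],0,-0.3]]' >/dev/null; python3 go.py 558.5 27.2 17.2 192.1
```

```text
t 11.6 pos [577.3  16.6 131.3] yaw 192.13 rp [3.1415e+00 1.0000e-04] F [-0.2 -1.2  0.1] op 61.8 grip 0.0
units [0.27  0.238 1.901] turn 0.006
t 12.85 pos [559.2  26.3  23.8] yaw 192.07 rp [-3.1413e+00  1.1000e-03] F [ 0.7 -0.4 -0.8] op 61.5 grip 0.0
units [0.008 0.017 0.109] turn -0.005
```

```bash
python3 -m inch '[[[0.01,0.015,0.1],0,-0.3],[[0,0,0],0,-0.3],[[0,0,0],0,0.6],[[0,0,0],0,0.6],[[0,0,0],0,0.6],[[0,0,0],0,0.6],[[0,0,0],0,0.6],[[0,0,0],0,0.6],[[0,0,0],0,0.6],[[0,0,0],0,0.6]]'; python3 go.py 494.7 285.1 130 192.1
```

```text
t: 14.1
eef_pos: [558.1, 27.1, 17.1]
tcp_rot: [3.142, 0.0, -2.931]
ft_force: [0.1, -1.5, 2.7]
opening: 0.308
grip_force: 30.0
t 14.1 pos [558.1  27.1  17.1] yaw 192.07 rp [3.1416e+00 2.0000e-04] F [ 0.1 -1.5  2.7] op 29.3 grip 29.999833032488823
units [ 0.133  4.426 -1.881] turn -0.005
```

```bash
python3 -m inch '[[[0,0,-0.3],0,0.6],[[0,0,-0.6],0,0.6],[[0,0.2,-0.7],0,0.6],[[0,0.5,-0.28],0,0.6],[[0.033,0.8,0],0,0.6],[[0.05,0.9,0],0,0.6],[[0.05,0.9,0],0,0.6],[[0,0.7,0],0,0.6],[[0,0.426,0],0,0.6],[[0,0,0],0,0.6]]'>/dev/null; python3 go.py 494.7 285.1 23.2 192.1; python3 wr.py pblue pyellow
```

```text
t 15.35 pos [493.8 286.5 129.5] yaw 192.21 rp [ 3.1415e+00 -7.0000e-04] F [-0.3 -0.5 -1.8] op 29.6 grip 29.998860843479633
units [-0.01  -0.025  1.772] turn 0.023
pblue 1371 ell [494.7 285.1] [74.2 78.2] circ [494.9 285.1] 39.0 [321. 238.]
pyellow 1512 ell [480.1 353.3] [73.4 78.8] circ [479.3 353.3] 40.1 [412. 237.]
```

```bash
python3 -m inch '[[[-0.005,-0.02,0],0.02,0.6],[[0,0,0.3],0,0.6],[[0,0,0.4],0,0.6],[[0,0,0.4],0,0.6],[[0,0,0.3],0,0.6],[[0,0,0.2],0,0.6],[[0,0,0.1],0,0.6],[[0,0,0.03],0,0.6],[[0,0,0.02],0,0.6],[[0,0,0],0,0.6]]'>/dev/null; python3 go.py 494.7 285.1 23.2 192.1
```

```text
t 16.65 pos [495.3 284.1  25.3] yaw 191.98 rp [3.1414e+00 6.0000e-04] F [-0.4  1.2 -1.8] op 29.6 grip 29.998559318482876
units [0.007 0.018 0.034] turn -0.025
```

```bash
python3 -m inch '[[[0,0,0.02],0,0.6],[[0,0,0.012],0,0.6],[[0,0,0],0,0.6],[[0,0,0],0,0.25],[[0,0,0],0,0.05],[[0,0,0],0,0.0],[[0,0,0],0,0],[[0,0,0],0,0],[[0,0,-0.1],0,0],[[0,0,-0.4],0,0]]'; python3 -m inch '[[[0,0,-0.6],0,0],[[0,0,-0.7],0,-0.1],[[0,-0.4,0],0,-0.3],[[-0.1,-0.8,0],0,-0.3],[[-0.2,-0.9,0],0,-0.3],[[-0.2,-0.9,0],0,-0.3],[[-0.2,-0.9,0],0,-0.3],[[-0.2,-0.8,0],0,-0.3],[[-0.2,-0.6,0],0,-0.3],[[-0.16,-0.3,0],0,-0.3]]'>/dev/null;  python3 go.py 640 -31 17.2 192.1; python3 wr.py yellow
```

```text
t: 17.9
eef_pos: [494.7, 283.8, 52.7]
tcp_rot: [-3.141, -0.002, -2.933]
ft_force: [0.5, 0.7, 0.1]
opening: 0.501
grip_force: 0.0
t 19.15 pos [639.5 -30.6 131.2] yaw 191.87 rp [-3.1416e+00  3.0000e-04] F [-0.7 -0.   0.6] op 61.9 grip 0.0
units [-0.007 -0.008  1.901] turn -0.045
yellow 821 ell [639.5 -30.8] [39.8 41.4] circ [639.1 -30.8] 20.8 [323. 247.]
```

```bash
python3 -m inch '[[[0,0,0],-0.05,-0.3],[[0,0,0],0,-0.3],[[0,0,0.3],0,-0.3],[[0,0,0.4],0,-0.3],[[0,0,0.4],0,-0.3],[[0,0,0.4],0,-0.3],[[0,0,0.2],0,-0.3],[[0,0,0.1],0,-0.3],[[0,0,0.05],0,-0.3],[[0,0,0],0,-0.3]]' >/dev/null; python3 go.py 639.5 -30.8 17.2 192.1
```

```text
t 20.45 pos [639.  -29.   20.3] yaw 192.22 rp [-3.1414e+00  7.0000e-04] F [ 0.4  0.2 -0.2] op 62.0 grip 0.0
units [-0.001 -0.031  0.053] turn 0.024
```

```bash
python3 -m inch '[[[0,-0.03,0.05],0.02,-0.3],[[0,0,0],0,-0.3],[[0,0,0],0,0.6],[[0,0,0],0,0.6],[[0,0,0],0,0.6],[[0,0,0],0,0.6],[[0,0,0],0,0.6],[[0,0,0],0,0.6],[[0,0,0],0,0.6],[[0,0,0],0,0.6]]'; python3 go.py 480 353.4 130 192.1
```

```text
t: 21.7
eef_pos: [639.3, -30.8, 17.0]
tcp_rot: [3.142, 0.0, -2.93]
ft_force: [-0.4, -0.3, 1.4]
opening: 0.313
grip_force: 30.0
t 21.7 pos [639.3 -30.8  17. ] yaw 192.12 rp [3.1416e+00 1.0000e-04] F [-0.4 -0.3  1.4] op 29.8 grip 29.99969009310007
units [ 1.251  6.818 -1.883] turn 0.004
```

```bash
python3 -m inch '[[[0,0,-0.3],0,0.6],[[0,0,-0.6],0,0.6],[[0,0.2,-0.7],0,0.6],[[0.1,0.5,-0.28],0,0.6],[[0.2,0.8,0],0,0.6],[[0.2,0.9,0],0,0.6],[[0.2,0.9,0],0,0.6],[[0.2,0.9,0],0,0.6],[[0.2,0.9,0],0,0.6],[[0.15,0.8,0],0,0.6]]'>/dev/null; python3 -m inch '[[[0,0.5,0],0,0.6],[[0,0.3,0],0,0.6],[[0,0.12,0],0,0.6],[[0,0,0],0,0.6],[[0,0,0],0,0.6],[[0,0,0],0,0.6],[[0,0,0],0,0.6],[[0,0,0],0,0.6],[[0,0,0],0,0.6],[[0,0,0],0,0.6]]'>/dev/null; python3 go.py 480 353.4 23.1 192.1; python3 wr.py pyellow
```

```text
t 24.2 pos [480.  353.6 129.8] yaw 192.12 rp [3.1415e+00 1.0000e-04] F [-0.4  0.  -1.5] op 29.2 grip 29.999079667031765
units [ 0.    -0.003  1.778] turn 0.005
pyellow 985 ell [480.  353.1] [75.7 76.3] circ [479.6 353.2] 38.9 [323. 236.]
```

```bash
python3 -m inch '[[[0,0,0.3],0,0.6],[[0,0,0.4],0,0.6],[[0,0,0.4],0,0.6],[[0,0,0.3],0,0.6],[[0,0,0.2],0,0.6],[[0,0,0.1],0,0.6],[[0,0,0.03],0,0.6],[[0,0,0.02],0,0.6],[[0,0,0.01],0,0.6],[[0,0,0],0,0.6]]'>/dev/null; python3 go.py 480 353.4 23.1 192.1
```

```text
t 25.5 pos [480.1 353.6  24.5] yaw 192.12 rp [3.1414e+00 4.0000e-04] F [-0.7 -0.4 -2.2] op 29.5 grip 29.99903228133917
units [ 0.002 -0.004  0.023] turn 0.004
```

```bash
python3 -m inch '[[[0,0,0.013],0,0.6],[[0,0,0.01],0,0.6],[[0,0,0],0,0.6],[[0,0,0],0,0.3],[[0,0,0],0,0.2],[[0,0,0],0,0.18],[[0,0,0],0,0.18],[[0,0,0],0,0.18],[[0,0,-0.1],0,0.18],[[0,0,-0.4],0,0.18]]'; python3 -m inch '[[[0,0,-0.6],0,0.18],[[0,0,-0.8],0,0.18],[[0.1,-0.4,0],0,-0.3],[[0.2,-0.9,0],0,-0.3],[[0.2,-0.95,0],0,-0.3],[[0.2,-0.95,0],0,-0.3],[[0.2,-0.95,0],0,-0.3],[[0.2,-0.95,0],0,-0.3],[[0.2,-0.95,0],0,-0.3],[[0.2,-0.95,0],0,-0.3]]'; python3 -m inch '[[[0.2,-0.95,0],0.5,-0.3],[[0.2,-0.95,0],1,-0.3],[[0.2,-0.6,0],1,-0.3],[[0,0,0],1,-0.3],[[0,0,0],1,-0.3],[[0,0,0],1,-0.3],[[0,0,0],1,-0.3],[[0,0,0],1,-0.3],[[0,0,0],1,-0.3],[[0,0,0],1,-0.3]]'>/dev/null; python3 go.py 475 -263 100 73
python3 - <<'E'
from h import *
p=eyes.read_camera("top")
for c in("red","yellow","blue"):print(c,[(d["score"],d["centre"],ray(p,d["centre"],6)) for d in eyes.spot_point("objective_"+c,p)][:1])
cv2.imwrite("pics/t2.png",cv2.resize(p["pixels"][220:320,120:380,::-1],None,fx=3,fy=3))
E
```

```text
t: 26.75
eef_pos: [479.5, 353.3, 52.5]
tcp_rot: [-3.141, -0.002, -2.93]
ft_force: [0.8, 1.1, -0.1]
opening: 0.406
grip_force: 0.0
t: 28.0
eef_pos: [480.1, -77.9, 137.4]
tcp_rot: [-3.141, 0.001, -2.93]
ft_force: [1.6, -0.9, -0.0]
opening: 0.647
grip_force: 0.0
t 29.25 pos [ 469.  -229.3  137.2] yaw 144.46 rp [3.1415e+00 4.0000e-04] F [ 0.6  0.7 -0.1] op 61.6 grip 0.0
units [-0.407 -0.4    0.62 ] turn 14.291
red []
yellow [(0.48, [274.7, 163.4], array([482.8, 356.8]))]
blue [(0.53, [271.8, 192.2], array([487.7, 293. ]))]
```

View pics/t2.png

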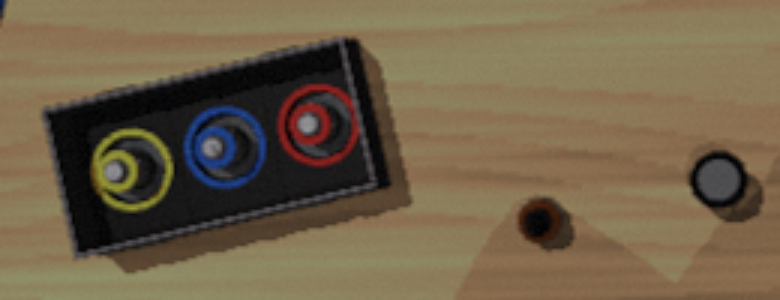

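All three objectives stand in their own pockets: yellow (115,170), blue (212,147), red (308,125). Next is the lid.

```bash
python3 -m inch '[[[0,0,0],1,-0.3],[[0,0,0],1,-0.3],[[0,0,0],1,-0.3],[[0,0,0],1,-0.3],[[0,0,0],1,-0.3],[[0,0,0],1,-0.3],[[0,0,0],1,-0.3],[[0,0,0],1,-0.3],[[0,0,0],1,-0.3],[[0,0,0],1,-0.3]]'>/dev/null; python3 -m inch '[[[0,0,0],1,-0.3],[[0,0,0],1,-0.3],[[0,0,0],1,-0.3],[[0,0,0],1,-0.3],[[0,0,0],0.29,-0.3],[[0,0,0],0,-0.3],[[0,0,0],0,-0.3],[[0,0,0],0,-0.3],[[0,0,0],0,-0.3],[[0,0,0],0,-0.3]]'>/dev/null; python3 go.py 475 -263 100 73; python3 - <<'E'
from h import *
p=eyes.read_camera("wrist");cv2.imwrite("pics/w2.png",p["pixels"][...,::-1])
print(proj(p,(488.5,-217.3,44)),proj(p,(460.9,-308,44)))
E
```

```text
t 31.95 pos [ 469.  -229.3  136.7] yaw 73.18 rp [-3.1416e+00 -1.0000e-04] F [0.5 1.2 0.6] op 62.0 grip 0.0
units [-0.51   0.258  0.612] turn 0.037
(np.float64(222.6672334832204), np.float64(344.989006774418)) (np.float64(339.71231171612396), np.float64(342.950530657731))
```

View pics/w2.png

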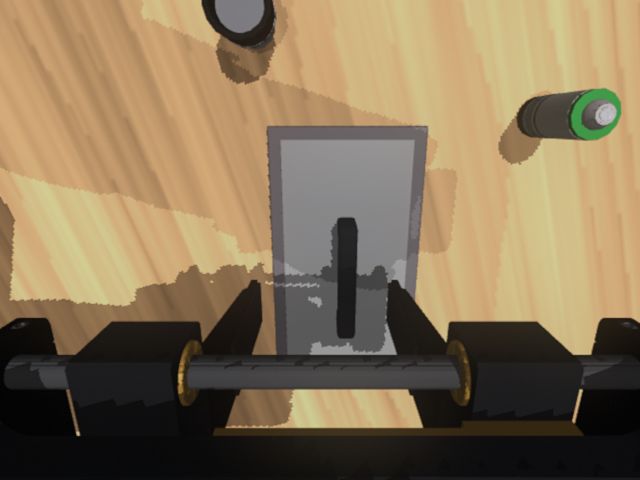

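The handle's top runs from px (218,346) to (338,346), lined up with the tool. Green, at (600,112), and the eyepiece, at (240,15), are well clear.

```bash
python3 - <<'E'
from h import *
p=eyes.read_camera("wrist");g=cv2.cvtColor(p["pixels"],cv2.COLOR_RGB2GRAY)
for r in(230,250,300,325):
    c=np.where(g[r,320:375]<50)[0]+320;print(r,c.min(),c.max(),ray(p,(r,c.min()),44),ray(p,(r,c.max()),44))
c=np.where(g[200:350,347]<50)[0]+200;print(c.min(),c.max(),ray(p,(c.min(),347),44),ray(p,(c.max(),347),44))
# plate near edge and sides
print("plate",[ray(p,q,13).tolist() for q in((127,268),(127,428),(300,275),(300,421))])
E
```

```text
230 338 356 [ 482.2 -221.1] [ 494.6 -224.8]
250 338 356 [ 478.  -235.6] [ 490.5 -239.4]
300 338 355 [ 466.8 -274. ] [ 479.1 -277.7]
325 337 354 [ 460.1 -294.2] [ 472.7 -298. ]
218 337 [ 490.8 -214.4] [ 464.6 -306.6]
plate [[453.5, -138.6], [566.8, -173.0], [412.5, -273.2], [531.1, -309.2]]
```

```bash
python3 go.py 476.5 -263.5 18 73.2; python3 -m inch '[[[-0.26,0.13,0],0,-0.3],[[-0.24,0.15,0.2],0,-0.3],[[0,0,0.4],0,-0.3],[[0,0,0.4],0,-0.3],[[0,0,0.4],0,-0.3],[[0,0,0.3],0,-0.3],[[0,0,0.15],0,-0.3],[[0,0,0.05],0,-0.3],[[0,0,0],0,-0.3],[[0,0,0],0,-0.3]]'>/dev/null; python3 go.py 476.5 -263.5 18 73.2
```

```text
t 32.05 pos [ 469.  -229.3  136.8] yaw 73.18 rp [-3.1416e+00 -1.0000e-04] F [-0.5 -0.2  0.3] op 61.6 grip 0.0
units [-0.51   0.284  1.979] turn -0.004
t 33.3 pos [ 476.7 -263.1   23.3] yaw 73.17 rp [3.1406e+00 2.0000e-04] F [ 0.6  0.8 -0.6] op 61.9 grip 0.0
units [-0.008 -0.001  0.088] turn -0.005
```

```bash
python3 -m inch '[[[0,0,0.08],0,-0.3],[[0,0,0],0,-0.3],[[0,0,0],0,0.9],[[0,0,0],0,0.9],[[0,0,0],0,0.9],[[0,0,0],0,0.9],[[0,0,0],0,0.9],[[0,0,0],0,0.9],[[0,0,0],0,0.9],[[0,0,0],0,0.9]]'; python3 go.py; python3 -m inch '[[[0,0,-0.2],0,0.9],[[0,0,-0.4],0,0.9],[[0,0,-0.5],0,0.9],[[0,0,-0.5],0,0.9],[[0,0,-0.4],0,0.9],[[0,0,-0.2],0,0.9],[[0,0,0],0,0.9],[[0,0,0],0,0.9],[[0,0,0],0,0.9],[[0,0,0],0,0.9]]'; python3 go.py 494.8 285 145 102.1
```

```text
t: 34.55
eef_pos: [476.5, -262.8, 18.0]
tcp_rot: [3.141, -0.0, 1.277]
ft_force: [-0.1, 0.6, -0.3]
opening: 0.145
grip_force: 30.0
t 34.55 pos [ 476.5 -262.8   18. ] yaw 73.17 rp [ 3.1415e+00 -1.0000e-04] F [-0.1  0.6 -0.3] op 13.8 grip 30.0
t: 35.8
eef_pos: [476.3, -262.8, 149.4]
tcp_rot: [-3.141, -0.0, 1.277]
ft_force: [0.1, 0.9, -1.0]
opening: 0.145
grip_force: 30.0
t 35.8 pos [ 476.3 -262.8  149.4] yaw 73.17 rp [-3.1406e+00 -4.0000e-04] F [ 0.1  0.9 -1. ] op 13.7 grip 29.999763071537018
units [ 8.828 -2.348  0.079] turn -5.786
```

```bash
python3 -m inch '[[[0.3,-0.08,0],0,0.9],[[0.5,-0.13,0],-0.4,0.9],[[0.7,-0.18,0],-0.7,0.9],[[0.8,-0.15,0],-0.7,0.9],[[0.8,-0.1,0],-0.7,0.9],[[0.8,-0.05,0],-0.7,0.9],[[0.8,0,0],-0.7,0.9],[[0.8,0.05,0],-0.7,0.9],[[0.8,0.1,0],-0.7,0.9],[[0.7,0.13,0],-0.486,0.9]]'; python3 go.py 494.8 285 145 102.1
```

```text
t: 37.05
eef_pos: [482.3, 165.0, 150.0]
tcp_rot: [-3.142, -0.0, 1.785]
ft_force: [0.5, 0.4, -2.0]
opening: 0.139
grip_force: 30.0
t 37.05 pos [482.3 165.  150. ] yaw 102.25 rp [-3.1415e+00 -2.0000e-04] F [ 0.5  0.4 -2. ] op 13.2 grip 29.999329447746277
units [1.91  0.628 0.084] turn 0.029
```

```bash
python3 -m inch '[[[0.6,0.2,0],0.03,0.9],[[0.5,0.2,0],0,0.9],[[0.4,0.15,0],0,0.9],[[0.15,0.05,0],0,0.9],[[0,0,0],0,0.9],[[0,0,0],0,0.9],[[0,0,0],0,0.9],[[0,0,0],0,0.9],[[0,0,0],0,0.9],[[0,0,0],0,0.9]]'>/dev/null; python3 go.py 494.8 285 145 102.1
python3 - <<'E'
from h import *
for c in("wrist","scene"):
    p=eyes.read_camera(c);cv2.imwrite(f"pics/{c}3.png",p["pixels"][...,::-1])
E
```

```text
t 38.3 pos [498.  266.8 150. ] yaw 101.94 rp [ 3.1415e+00 -1.0000e-04] F [ 0.8 -0.1 -1.4] op 13.6 grip 29.999765753746033
units [0.308 0.011 0.083] turn -0.031
```

View pics/wrist3.png

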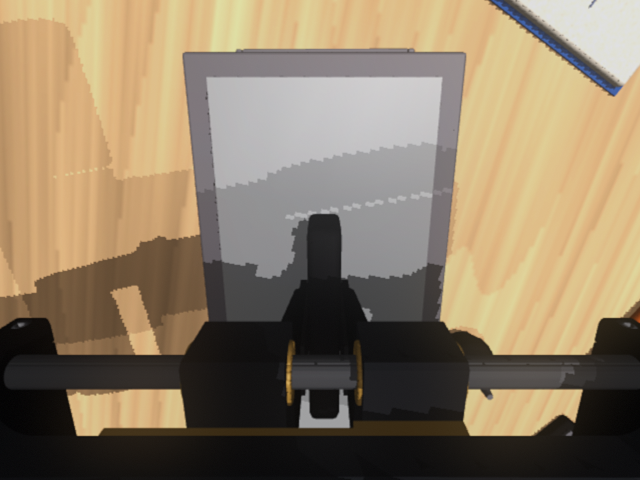

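View pics/scene3.png

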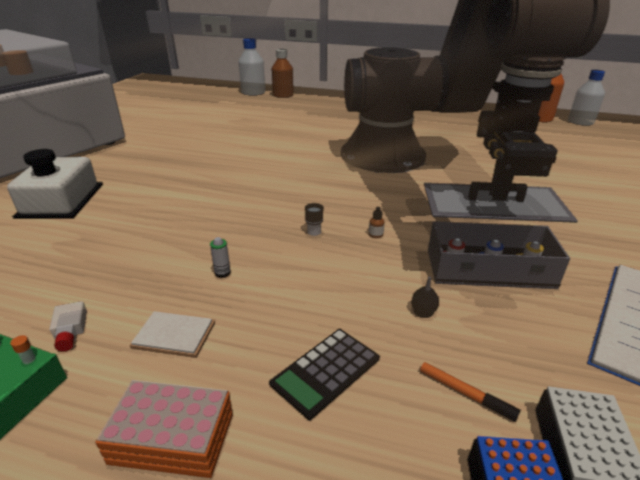

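The lid is level in the grip. Its far edge in the wrist view runs from (184,54) to (465,54), so I can compute its offset from the tool.

```bash
python3 - <<'E'
from h import *
p=eyes.read_camera("wrist");s=env.state();z=s["eef_pos"][2]-5
a,b=ray(p,(54,184),z),ray(p,(53.5,465),z);d=b-a;w=np.linalg.norm(d);n=np.array([-d[1],d[0]])/w
n=n if n[1]>0 else -n
print(a,b,w,"yaw",np.degrees(np.arctan2(-n[0],n[1])),"centre",(a+b)/2-115*n,"tcp",s["eef_pos"])
h=[ray(p,(215,c),z+31) for c in(308,341)];print("handle end",h,np.mean(h,0)-46*n)
E
```

```text
[418.  364.5] [533.  388.9] 117.56002722013974 yaw 11.979021938351536 centre [499.36865728 264.20427919] tcp [497.89064452 266.88455632 149.99800859]
handle end [array([481.9, 314.8]), array([494.4, 317.5])] [497.69746291 271.15171168]
```

```bash
python3 -m inch '[[[0.15,0.005,0],-0.03,0.9],[[0.15,0.005,0.1],0,0.9],[[0,0,0.2],0,0.9],[[0,0,0.25],0,0.9],[[0,0,0.2],0,0.9],[[0,0,0.1],0,0.9],[[0,0,0],0,0.9],[[0,0,0],0,0.9],[[0,0,0],0,0.9],[[0,0,0],0,0.9]]'; python3 go.py 494.8 285.1 79 102.1
python3 - <<'E'
from h import *
p=eyes.read_camera("wrist");s=env.state();z=s["eef_pos"][2]-5
cv2.imwrite("pics/w4.png",p["pixels"][...,::-1])
# expected case rim corners at far end
u=np.radians(12.1);X=np.array([np.cos(u),np.sin(u)]);Y=np.array([-np.sin(u),np.cos(u)]);c=np.array([494.8,285.1])
for sx in(-1,1): print("rim",np.round(proj(p,(*(c+sx*54*X+109*Y),68))),"plate",np.round(proj(p,(*(s["eef_pos"][:2]+sx*60*X+115*Y),z))))
E
```

```text
t: 39.7
eef_pos: [494.9, 284.6, 99.3]
tcp_rot: [3.141, -0.0, 1.782]
ft_force: [-0.4, -0.1, -1.3]
opening: 0.143
grip_force: 30.0
t 39.7 pos [494.9 284.6  99.3] yaw 102.1 rp [ 3.141e+00 -2.000e-04] F [-0.4 -0.1 -1.3] op 13.6 grip 29.999849796295166
units [0.008 0.    0.339] turn 0.0
rim [ 70. 212.] plate [ 46. 178.]
rim [ 69. 434.] plate [ 46. 467.]
```

View pics/w4.png

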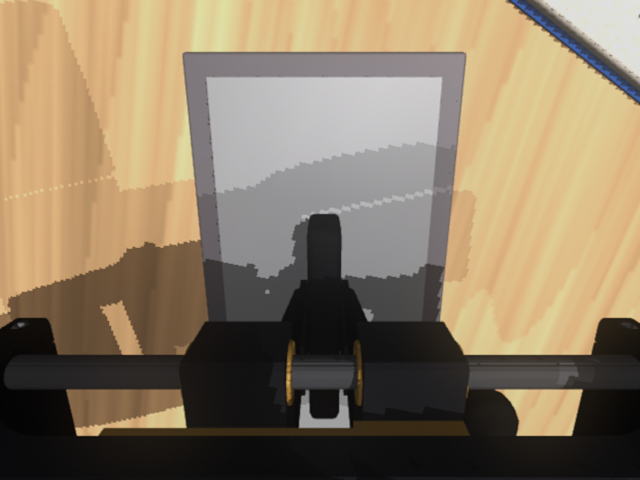

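```bash
python3 -m inch '[[[0,0,0.05],0,0.9],[[0,0,0.05],0,0.9],[[0,0,0.05],0,0.9],[[0,0,0.05],0,0.9],[[0,0,0.03],0,0.9],[[0,0,0.02],0,0.9],[[0,0,0],0,0.9],[[0,0,0],0,0.9],[[0,0,0],0,0.9],[[0,0,0],0,0.9]]'>/dev/null; python3 go.py 494.8 285.1 79 102.1;python3 -m inch '[[[0,0,0.02],0,0.9],[[0,0,0.02],0,0.9],[[0,0,0.02],0,0.9],[[0,0,0],0,0.9],[[0,0,0],0,0.9],[[0,0,0],0,0.9],[[0,0,0],0,0.9],[[0,0,0],0,0.9],[[0,0,0],0,0.9],[[0,0,0],0,0.9]]'>/dev/null; python3 go.py 494.8 285.1 78 102.1
```

```text
t 41.0 pos [494.8 284.6  84.1] yaw 102.1 rp [ 3.1415e+00 -1.0000e-04] F [ 0.2 -0.1 -1.2] op 13.5 grip 29.999734461307526
units [0.008 0.002 0.084] turn -0.0
t 42.25 pos [494.8 284.6  80.4] yaw 102.1 rp [ 3.1415e+00 -1.0000e-04] F [ 0.3  0.1 -0.4] op 14.1 grip 29.999776482582092
units [0.008 0.002 0.04 ] turn 0.0
```

```bash
python3 -m inch '[[[0,0,0.015],0,0.9],[[0,0,0.015],0,0.9],[[0,0,0.01],0,0.9],[[0,0,0],0,0.9],[[0,0,0],0,0.9],[[0,0,0],0,0.9],[[0,0,0],0,0.9],[[0,0,0],0,0.9],[[0,0,0],0,0.9],[[0,0,0],0,0.9]]'>/dev/null; python3 go.py 494.8 285.1 78 102.1
```

```text
t 43.5 pos [494.8 284.6  78. ] yaw 102.1 rp [ 3.1415e+00 -1.0000e-04] F [-0.4 -0.1 -1.1] op 13.7 grip 29.99979168176651
units [0.008 0.002 0.   ] turn 0.0
```

```bash
python3 -m inch '[[[0,0,0.01],0,0.9],[[0,0,0.01],0,0.9],[[0,0,0],0,0.9],[[0,0,0],0,0.9],[[0,0,0],0,0.9],[[0,0,0],0,0.9],[[0,0,0],0,0.9],[[0,0,0],0,0.9],[[0,0,0],0,0.9],[[0,0,0],0,0.9]]'>/dev/null; python3 go.py 494.8 285.1 78 102.1
```

```text
t 44.75 pos [494.8 284.6  77.7] yaw 102.1 rp [ 3.1409e+00 -2.0000e-04] F [-3.  -1.3  9.1] op 14.1 grip 30.00164955854416
units [ 0.008  0.001 -0.004] turn 0.001
```

Contact came at z 77.7, the expected seated height, so I'll let go and retreat.

```bash
python3 -m inch '[[[0,0,-0.008],0,0.9],[[0,0,0],0,0.65],[[0,0,0],0,0.4],[[0,0,0],0,0.2],[[0,0,0],0,0.1],[[0,0,0],0,0.1],[[0,0,0],0,0.1],[[0,0,-0.2],0,0.1],[[0,0,-0.6],0,0.1],[[0,0,-0.8],0,0.1]]'>/dev/null; python3 -m inch '[[[0,0,-0.8],0,0.1],[[-0.6,-0.3,-0.6],0,0.1],[[-0.9,-0.2,0],0,0.1],[[-0.9,-0.2,0],0,0.1],[[-0.9,-0.2,0],0,0.1],[[-0.6,0,0],0,0.1],[[0,0,0],0,0.1],[[0,0,0],0,0.1],[[0,0,0],0,0.1],[[0,0,0],0,0.1]]'>/dev/null; python3 go.py
python3 - <<'E'
from h import *
p=eyes.read_camera("top");q=eyes.read_camera("scene")
u=np.radians(12.1);X=np.array([np.cos(u),np.sin(u)]);Y=np.array([-np.sin(u),np.cos(u)]);c=np.array([494.8,285.1])
o=[]
for P,(r0,r1,c0,c1) in((p,(215,315,110,260)),(q,(190,300,410,580))):
    im=cv2.resize(P["pixels"][r0:r1,c0:c1,::-1],None,fx=4,fy=4)
    for z,col,a,b in((73,(0,0,255),60,115),):
        pts=[proj(P,(*(c+i*a*X+j*b*Y),z)) for i,j in((1,1),(1,-1),(-1,-1),(-1,1))]
        for y,x in pts: cv2.circle(im,(int((x-c0+.5)*4),int((y-r0+.5)*4)),2,col,-1)
    o.append(im)
w=max(i.shape[1] for i in o)
v=np.vstack([cv2.copyMakeBorder(i,0,0,0,w-i.shape[1],cv2.BORDER_CONSTANT) for i in o]);cv2.imwrite("pics/end.png",cv2.resize(v,(int(v.shape[1]*590/v.shape[0]),590)))
for n in("objective_green","eyepiece"):print(n,[(d["score"],ray(q,d["centre"],0)) for d in eyes.spot_point(n,q)][:1])
for d in eyes.cut_out("lid",p)[:1]:
    m=cv2.minAreaRect(cv2.findNonZero(d["mask"].astype(np.uint8)));b=cv2.boxPoints(m);print("lid",[ray(p,k[::-1],73).tolist() for k in b],ray(p,m[0][::-1],73))
E
```

```text
t 47.25 pos [490.9  45.3 257.4] yaw 102.17 rp [ 3.1415e+00 -1.0000e-04] F [ 1.  -0.1  0.2] op 42.5 grip 0.0
objective_green [(0.66, array([ 660.2, -187.9]))]
eyepiece [(0.71, array([474.6, -60.4]))]
lid [[532.2, 406.5], [579.2, 180.3], [459.7, 154.6], [412.5, 379.9]] [495.8 280.1]
```

View pics/end.png

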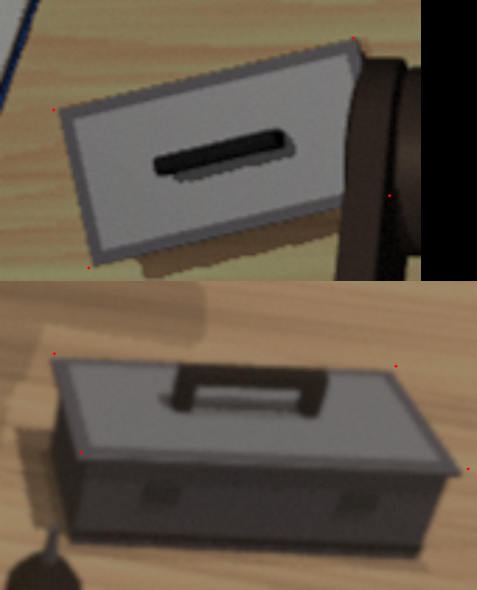

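The lid looks flat in both views, but the arm hides one end. I'll clear the arm and check the lid's centring.

```bash
python3 -m inch '[[[-0.9,-0.2,0],0,0.1],[[-0.9,-0.2,0],0,0.1],[[-0.9,-0.2,0],0,0.1],[[-0.9,0,0],0,0.1],[[-0.6,0,0],0,0.1],[[0,0,0],0,0.1],[[0,0,0],0,0.1],[[0,0,0],0,0.1],[[0,0,0],0,0.1],[[0,0,0],0,0.1]]'>/dev/null; python3 go.py
python3 - <<'E'
from h import *
p=eyes.read_camera("top");q=eyes.read_camera("scene")
for P,nm in((p,"top"),(q,"scene")):
  for d in eyes.cut_out("lid",P)[:1]:
    m=d["mask"].astype(np.uint8)
    c=cv2.convexHull(cv2.findNonZero(m));k=cv2.approxPolyDP(c,8,True)[:,0]
    if nm=="top": r=cv2.minAreaRect(c);print("lid",[ray(p,x[::-1],73).tolist() for x in cv2.boxPoints(r)],ray(p,r[0][::-1],73),r)
    else: print("scene",[ray(q,x[::-1],73).tolist() for x in k])
g=cv2.cvtColor(p["pixels"],cv2.COLOR_RGB2GRAY);m=np.zeros_like(g);m[245:285,155:225]=g[245:285,155:225]<45
r=cv2.minAreaRect(cv2.findNonZero(m));print("handle",r,ray(p,r[0][::-1],104))
im=cv2.resize(p["pixels"][215:315,120:260,::-1],None,fx=5,fy=5,interpolation=cv2.INTER_CUBIC);cv2.imwrite("pics/end2.png",im)
E
```

```text
t 48.75 pos [ 508.7 -209.   257.4] yaw 102.14 rp [3.1414 0.    ] F [-0.2  0.6  0.1] op 43.0 grip 0.0
lid [[531.2, 408.4], [579.8, 179.4], [460.0, 153.3], [411.4, 381.2]] [495.5 280.4] ((190.5, 268.5), (58.83161544799805, 111.7337417602539), 76.60750579833984)
scene [[536.8, 402.1], [587.8, 185.2], [470.7, 159.3], [422.6, 375.4]]
handle ((187.97518920898438, 268.89141845703125), (7.186099052429199, 47.51738357543945), 77.125) [495.1 278.1]
```

View pics/end2.png

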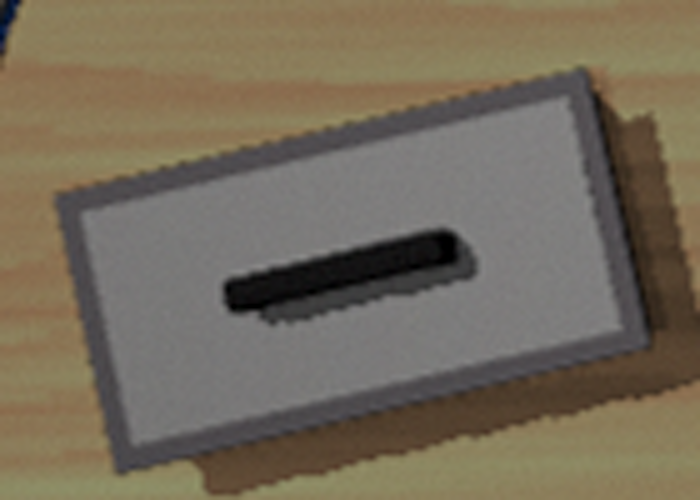

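```bash
python3 -c "
from cell import env
print(env.job_done())"
```

```text
the job is handed in; nothing more can be done
None
```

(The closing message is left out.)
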